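Lay the retaining bar over a row of sample tubes

TASK

Lay the long blue retaining bar across the two end blocks of the white tube rack, so that it lies flat over the row of red caps with its grip block on top, centred and in line with the row, and let go. Set it down on the blocks rather than dropping it, and leave the short orange bar and the amber bottle where they are.

Things in the scene. Friction and masses are not known exactly. Their poses are not given: they have to be found in the camera images.
- long_bar_center (a point): Long retaining bar lying on the bench: blue strip 250 mm long, 26 wide, 10 thick, with a black grip block in the middle of its upper side, 50 mm along the bar, 30 across, 26 high (36 mm high in all). 0.15 to 0.3 kg, balanced at the block: grip it there, across the 30 mm. This point: middle of the bar, 18 mm above its underside; y along the bar, x across, z up. Both ends alike.
- rack: White tube rack, fixed to the bench, base 74 x 276 mm: a row of five tubes with red caps along y, and an end block at each end of the row, centred 105 mm either way along y. Each block is 60 mm wide (x), 30 thick (y), its flat black top 90 mm above the bench: the two supports. Cap tops are 84 mm above the bench. Origin: centre of the underside, at bench height; z up. Both ends alike.
- short_bar_center (a point): A shorter bar for a smaller rack, to be left alone: an orange strip 150 mm long, 26 mm wide, 10 mm thick with the same black grip block, too short to reach both end blocks. This point is at its middle, 18 mm above its underside; y runs along the bar, z up.
- bottle_center (a point): An amber bottle with a white cap, standing on the bench, 38 mm in diameter and 85 mm high, to be left alone. This point is on its axis, half-way up; z is its upright axis.

How it is judged:
By the outcome, as a careful person would: the job done as asked, in the order asked, and still so for the second after the job is handed in, with the robot touching nothing.
It also fails if it takes over 38 s, if anything falls off the work surface, if the arm or the gripper's body presses on something with over 40 N, if the wrist force passes 120 N, or if a joint passes its speed limit or range.

ROBOT

A 6-joint arm with a two-finger parallel gripper is mounted at the origin on the work surface. World frame = base frame: x ahead of the robot, y to its left, z up, the work surface at z = 0. Lengths are in m, angles in rad, forces in N, time in s.
With the tool pointing down it reaches from about 0.325 to 1 m from the base axis. Payload 5.1 kg.
Tool frame: the origin (TCP) lies at the very end of the fingers, on their centre line; the grasp point (between the pads) lies ctrl.tcp_to_grasp behind it (ctrl.tcp_to_grasp is the distance from the TCP to the grasp point, in m); x points along the fingers, y is the direction in which the jaws open and shut, and the axes are right-handed (so a half turn about x gives the same grasp; the last joint's range is limited). The gripper opens to 85 mm and grips with 20 to 120 N. Pads are 22 mm wide; open, the fingers measure 114 mm over their backs; the gripper's body (76 mm by 85 mm) begins 54 mm behind the grasp point. The pads swing forward as they close: fully open they stand 13 mm farther back than shut.
Start: joints at [1.248, 0.124, 1.65, -0, 1.367, -0.083], TCP at [0.154, 0.631, 0.231] pointing down, gripper open.
Joint ranges: [-2.61, 2.61], [-1.02, 2.33], [0.03, 2.71], [-1.35, 4.49], [0.32, 2.68], [-2.91, 2.91]. Speed limits (rad/s): [2.57, 2.57, 3.14, 3.14, 3.14, 3.14].

INTERFACE

Orientations are given as a unit quaternion [w, x, y, z].
In Python, from cell import ctrl gives the robot as it stands.
- The arm moves only by the tool step_arm, never from a script. Its argument "commands" is a list of rows, each a list of 4 numbers: the shift along the tool's x, y, z in m, then the turn about the tool's x in degrees. In form: [[x, y, z, roll], ...]. A call has 1 to 5 rows; each row shifts and turns the pose as measured when the row begins, along the tool's axes as they then stand; what a row does not reach is not made up. A row lasts 1/8 s, in which the tool goes at most 62.5 mm and 10.7 degrees, less where a joint would pass 70% of its speed; a pose out of reach is approached as far as the arm can. A call is refused whole if a number of a shift passes 0.0625 or a number of a turn 10.7, either way. A call with a gripper value outside its range is refused whole. "fingers" is the opening, from 0 (shut) to 1 (fully open), set as the call begins (left out, the last holds). The fingers move at their own pace and stop on an object; "squeeze" is the grip in N (left out, the last holds). Time passes only in rows, so rows that do not move let the fingers close. It gives the time, the measured TCP pose, the force and the opening at its end, in the units of the state.
- ctrl.read_state(): the state, without advancing time (a new reading comes with each control period).
- ctrl.get_image(name): name is "scene" or "top" or "wrist"; returns (picture, depth): 480x640x3 uint8, blue, green, red; 480x640 float32, m along the optical axis (not along the pixel's ray), 0 where there is no reading.
- ctrl.camera_params(name): a dict with "fx", "fy", "cx", "cy" (pixels), "view" (4x4, takes a point from world to camera coordinates). Camera axes: x right, y down, z forward; pixel columns grow to the right and rows downward; lengths in m; the calibration is good to about 2 mm. A picture is of the moment at which its call begins: read the wrist's pose just before it. camera_params takes no time and is no camera call; for the wrist camera it gives the pose at the moment of the call.
- ctrl.job_done(): hands the job in, once; it reports no verdict.
The state is a dict: "time_s": time; "joint_pos": joint angles; "joint_velocities": joint speeds; "effort": joint torques, N m; "tcp_pos": TCP position; "ee_rot": TCP orientation; "ft_force": force on the tool from outside, world axes, zero at the start; "torque": the same for the moment, N m; "opening": opening from 0.0 (shut) to 1.0 (fully open).
Only numpy, scipy, OpenCV 4.12 (cv2) and the standard library are available. Lean on these libraries where they do the work, as an engineer would, in place of code of your own. Each camera call takes 0.05 s, during which the arm holds its last target.

## Working session

There is one attempt and no reset: what is moved stays moved. The work goes in short steps, Python scripts to look and compute and a tool call to move; the robot and the scene stay as the last step left them, time stands still between calls to the robot, and variables do not carry over. Pictures are saved under pics/ and viewed, and the job is handed in when it is done.

Besides the shell and the picture viewer there is one more tool, called after "Emit:" as a command line: name --pt "numbers of a row" for each row, then --argument value for the rest. step_arm: Moves the arm, as the interface text tells. Its arguments: {"type":"object","properties":{"commands":{"type":"array"},"fingers":{"type":"number"},"squeeze":{"type":"number"}},"required":["commands"]}

```bash
mkdir -p pics; ls; python3 - <<'E'
from cell import ctrl
import cv2,numpy as np
s=ctrl.read_state();print(s['time_s'],s['tcp_pos'],s['ee_rot'],s['opening'],ctrl.tcp_to_grasp)
for n in['top','scene']:
    p,d=ctrl.get_image(n);cv2.imwrite(f'pics/{n}0.png',p);np.save(f'{n}0.npy',d);c=ctrl.camera_params(n);print(n,c)
E
```

```text
pics
0.0 [0.15421483 0.63080779 0.23004622] [ 0.70187709  0.0838591   0.70218113 -0.08531035] 1.0008172443328145 0.0187
top {'fx': 586.1228450578604, 'fy': 586.1228450578604, 'cx': 304.61720240230994, 'cy': 247.0178576561224, 'view': array([[-4.12215495e-02, -9.99149759e-01,  7.37070693e-04,
         2.34472933e-02],
       [-9.78176464e-01,  4.02058833e-02, -2.03848698e-01,
         5.43374289e-01],
       [ 2.03645743e-01, -9.12394442e-03, -9.79002127e-01,
         1.12843226e+00],
       [ 0.00000000e+00,  0.00000000e+00,  0.00000000e+00,
         1.00000000e+00]])}
scene {'fx': 434.57045132112904, 'fy': 434.57045132112904, 'cx': 316.43197423089003, 'cy': 242.04890128375587, 'view': array([[-0.82441227,  0.56592916, -0.00828235,  0.45751399],
       [ 0.34197345,  0.48639979, -0.80403321, -0.11727849],
       [-0.4509973 , -0.66568719, -0.5945267 ,  1.2510407 ],
       [ 0.        ,  0.        ,  0.        ,  1.        ]])}
```

View pics/top0.png

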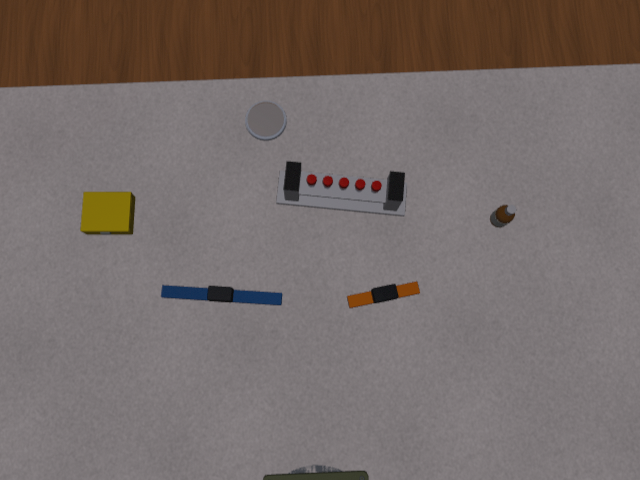

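View pics/scene0.png

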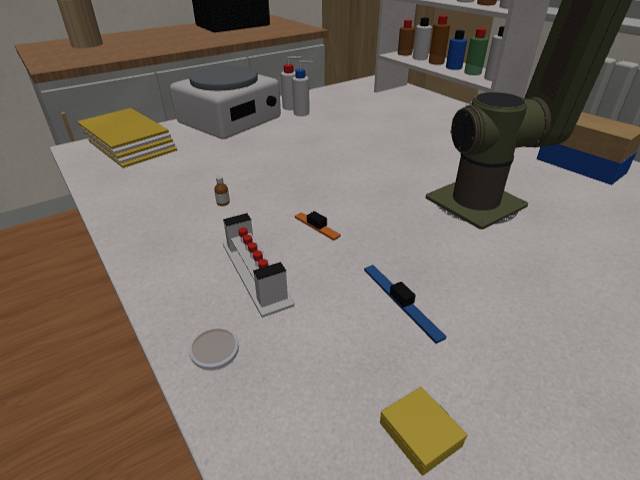

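The top view shows the blue bar centred near (221,294), the rack's caps from (311,180) to (376,186), its end blocks at (293,178) and (396,185), the orange bar at (384,293) and the bottle at (504,214). The scene view shows the same layout, with the path between bar and rack free.

```bash
cat > h.py <<'E'
import cv2,numpy as np
from cell import ctrl
def ray(c,px,z):
    V=c['view'];R=V[:3,:3];t=V[:3,3];o=-R.T@t
    px=np.atleast_2d(px).astype(float)
    d=np.c_[(px[:,0]-c['cx'])/c['fx'],(px[:,1]-c['cy'])/c['fy'],np.ones(len(px))]@R
    return o+d*((z-o[2])/d[:,2])[:,None]
def proj(c,P):
    q=c['view'][:3,:3]@np.array(P,float)+c['view'][:3,3]
    return [c['fx']*q[0]/q[2]+c['cx'],c['fy']*q[1]/q[2]+c['cy']]
def blobs(m,amin):
    n,l,s,ce=cv2.connectedComponentsWithStats(m.astype(np.uint8)*255)
    return [(np.argwhere(l==i)[:,::-1],ce[i],s[i,4]) for i in range(1,n) if s[i,4]>=amin]
def masks(p):
    h=cv2.cvtColor(p,cv2.COLOR_BGR2HSV);H,S,V=[h[...,i].astype(int) for i in range(3)]
    return dict(blue=(abs(H-107)<14)&(S>120)&(V>40),red=((H<6)|(H>172))&(S>180)&(V>80),orange=(H>7)&(H<17)&(S>190)&(V>120),black=(V<55))
def rect(P):
    r=cv2.minAreaRect((P[:,:2]*1000).astype(np.float32));return r
E
python3 - <<'E'
from h import *
for n in['top','scene']:
    p=cv2.imread(f'pics/{n}0.png');D=np.load(f'{n}0.npy');c=ctrl.camera_params(n);m=masks(p)
    for k,z,a in[('blue',.01,100),('orange',.01,100),('red',.084,20),('black',.09,60)]:
        for px,ce,ar in blobs(m[k],a):
            if ar>5000: continue
            zz=[z] if k!='black' else [.036,.09]
            for z_ in zz:
                P=ray(c,px,z_);r=rect(P)
                # depth z
                u,v=int(ce[0]),int(ce[1]);d=D[v,u];R=c['view'][:3,:3]
                q=R.T@(np.array([(u-c['cx'])/c['fx']*d,(v-c['cy'])/c['fy']*d,d])-c['view'][:3,3])
                print(n,k,ar,ce.round(1),'z',z_,'mean',P.mean(0).round(4)[:2],'rect',np.round(r[0],1),np.round(r[1],1),round(r[2],1),'depthpt',q.round(3))
E
```

```text
top blue 532 [184.6 292.4] z 0.01 mean [0.4679 0.2525] rect [468.  252.5] [95.2 24. ] 83.8 depthpt [0.469 0.255 0.005]
top blue 565 [257.  297.1] z 0.01 mean [0.4519 0.1032] rect [451.9 103.4] [99.9 24. ] 83.9 depthpt [0.452 0.105 0.012]
top orange 224 [407.6 288.8] z 0.01 mean [ 0.4564 -0.2088] rect [ 456.5 -208.7] [22.3 43.1] 8.9 depthpt [ 0.458 -0.208  0.01 ]
top orange 254 [359.8 298.9] z 0.01 mean [ 0.4395 -0.1086] rect [ 439.5 -108.6] [22.2 47.9] 9.0 depthpt [ 0.441 -0.107  0.011]
top red 64 [311.2 178.9] z 0.084 mean [ 0.678  -0.0177] rect [677.8 -17.3] [16.2 16.9] 87.6 depthpt [ 0.681 -0.018  0.081]
top red 63 [327.5 180.4] z 0.084 mean [ 0.6735 -0.0506] rect [673.7 -50.3] [16.8 17.4] 22.9 depthpt [ 0.674 -0.049  0.085]
top red 65 [343.8 181.9] z 0.084 mean [ 0.669  -0.0832] rect [668.7 -83.6] [16.2 16.9] 87.7 depthpt [ 0.671 -0.082  0.085]
top red 61 [360.  183.6] z 0.084 mean [ 0.6641 -0.1157] rect [ 664.3 -115.7] [16.1 16.2] 40.9 depthpt [ 0.666 -0.114  0.081]
top red 67 [376.1 185.1] z 0.084 mean [ 0.6596 -0.1479] rect [ 659.8 -147.8] [16.1 17. ] 86.3 depthpt [ 0.659 -0.1
[... 5624 characters left out ...]
.2597] rect [ 625.8 -259.7] [33.3 64.5] 82.3 depthpt [ 0.656 -0.188  0.087]
scene black 178 [236.5 219.4] z 0.09 mean [ 0.6571 -0.1818] rect [ 656.9 -181.8] [30.4 58.9] 82.3 depthpt [ 0.656 -0.188  0.087]
scene black 297 [269.  270.5] z 0.036 mean [ 0.658  -0.0335] rect [658.3 -34.2] [35.1 66.3] 81.5 depthpt [0.686 0.02  0.088]
scene black 297 [269.  270.5] z 0.09 mean [0.6863 0.0247] rect [686.6  24. ] [32.  60.5] 81.5 depthpt [0.686 0.02  0.088]
scene black 525 [402.2 297.2] z 0.036 mean [0.477  0.1947] rect [474.5 203.8] [231.7  47.6] 83.7 depthpt [0.477 0.195 0.035]
scene black 525 [402.2 297.2] z 0.09 mean [0.5211 0.2329] rect [518.8 241.2] [211.4  43.4] 83.7 depthpt [0.477 0.195 0.035]
```

```bash
cat >> h.py <<'E'
from scipy.spatial.transform import Rotation as Ro
def st():
    s=ctrl.read_state();q=s['ee_rot'];R=Ro.from_quat([q[1],q[2],q[3],q[0]]).as_matrix()
    return s,np.array(s['tcp_pos']),R
def plan(tgt,deg=None):
    """deg: bar angle a: bar dir (sin a,cos a), across (cos a,-sin a) = desired tool y (mod 180)"""
    s,p,R=st();d=R.T@(np.array(tgt)-p)
    print('t',round(s['time_s'],2),'tcp',p.round(4),'open',round(s['opening'],3),'F',np.round(s['ft_force'],1),'q6',np.round(s['joint_pos'],2))
    print('R cols x',R[:,0].round(3),'y',R[:,1].round(3),'z',R[:,2].round(3))
    print('local shift mm',(d*1000).round(1))
    if deg is not None:
        a=np.radians(deg);v=np.array([np.cos(a),-np.sin(a),0]);l=R.T@v
        t=np.degrees(np.arctan2(l[2],l[1]));t=(t+90)%180-90
        print('roll',round(t,2))
E
python3 -c "
from h import *
plan([.461,.178,.23],6.15)
print(proj(ctrl.camera_params('wrist'),st()[1]))
c=ctrl.camera_params('wrist');print(c['fx'],c['view'])"
```

```text
t 0.1 tcp [0.1542 0.6309 0.2302] open 0.999 F [-0.  -0.  -0.6] q6 [ 1.25  0.12  1.65  0.    1.37 -0.08]
R cols x [-0.001 -0.002 -1.   ] y [ 0.237  0.971 -0.002] z [ 0.971 -0.237 -0.   ]
local shift mm [   0.8 -367.1  405.6]
roll 82.41
[np.float64(318.643387992677), np.float64(312.3146779069211)]
418.4778045257952 [[ 0.23825599  0.97120075 -0.00178745 -0.64912501]
 [ 0.9313489  -0.2279569   0.28394519 -0.03722294]
 [ 0.27536032 -0.06931638 -0.95883885  0.37991225]
 [ 0.          0.          0.          1.        ]]
```

Emit:
step_arm --pt "0 -0.04 0.045 0" --pt "0 -0.04 0.045 0" --pt "0 -0.04 0.045 0" --pt "0 -0.04 0.045 0" --pt "0 -0.04 0.045 0" --fingers 1

```text
time_s: 0.72
tcp_pos: [0.3272, 0.3782, 0.2272]
ee_rot: [0.702, 0.08, 0.703, -0.084]
ft_force: [1.5, 0.8, 0.4]
opening: 0.999
```

Emit:
step_arm --pt "0 -0.04 0.045 0" --pt "0 -0.04 0.045 0" --pt "0 -0.04 0.045 0" --pt "0 0 0 10.5" --pt "0 0 0 10.5"

```text
time_s: 1.35
tcp_pos: [0.4346, 0.2202, 0.2259]
ee_rot: [0.674, 0.21, 0.675, -0.215]
ft_force: [-0.3, 0.9, 0.2]
opening: 1.001
```

Emit:
step_arm --pt "0 0 0 10.5" --pt "0 0 0 10.5" --pt "0 0 0 10.5" --pt "0 0 0 10.5" --pt "0 0 0 10.5"

```text
time_s: 1.98
tcp_pos: [0.4333, 0.2187, 0.2229]
ee_rot: [0.506, 0.489, 0.506, -0.498]
ft_force: [0.9, -0.2, -0.2]
opening: 0.997
```

```bash
python3 -c "
from h import *
plan([.461,.178,.23],6.15)"
```

```text
t 1.98 tcp [0.4333 0.2187 0.2229] open 0.997 F [ 0.9 -0.2 -0.2] q6 [ 0.36 -0.24  2.01 -0.01  1.38  0.34]
R cols x [-0.008 -0.009 -1.   ] y [ 1.     0.025 -0.008] z [ 0.026 -1.     0.008]
local shift mm [-7.  26.6 41.5]
roll 7.61
```

Emit:
step_arm --pt "0 0.014 0.02 4" --pt "0 0.013 0.02 3.6" --pt "0 0 0 0"

```text
time_s: 2.35
tcp_pos: [0.4593, 0.1776, 0.2214]
ee_rot: [-0.471, -0.522, -0.472, 0.532]
ft_force: [0.5, 0.4, -0.3]
opening: 1.004
```

```bash
python3 - <<'E'
from h import *
plan([.461,.178,.23],6.15)
c=ctrl.camera_params('wrist');p,d=ctrl.get_image('wrist');cv2.imwrite('pics/w1.png',p);np.save('w1.npy',d);np.save('w1c.npy',c,allow_pickle=True)
m=masks(p)
for k,z in[('blue',.01),('black',.036)]:
  for px,ce,ar in blobs(m[k],300):
    P=ray(c,px,z);r=rect(P);print(k,ar,ce.round(1),np.round(r[0],1),np.round(r[1],1),round(r[2],1))
E
```

```text
t 2.35 tcp [0.4593 0.1776 0.2214] open 1.004 F [ 0.5  0.4 -0.3] q6 [ 0.26 -0.22  2.   -0.01  1.38  0.38]
R cols x [-0.011 -0.009 -1.   ] y [ 0.994 -0.111 -0.01 ] z [-0.111 -0.994  0.01 ]
local shift mm [-8.6  1.6 -0.5]
roll -0.21
blue 3895 [320.5 104.2] [467.4 252.5] [98.6 24.5] 83.7
black 965 [323.9 186. ] [460.5 187.8] [35.7 27.7] 84.4
black 49977 [318.5 429.4] [434.1  -5. ] [187.5 636.8] 84.2
```

View pics/w1.png

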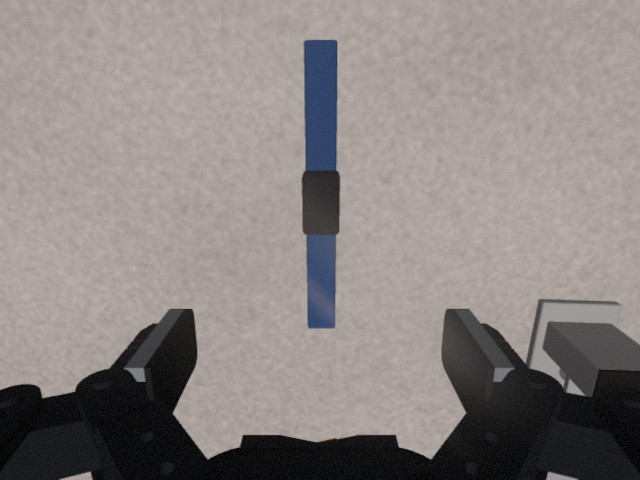

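The wrist view shows the blue bar upright in the picture, ends at (320,41) and (321,327), with its block spanning (303–339, 171–234). The jaw pads lie on either side, at about x=190 and x=445. The rack's near end is at right (590,340).

```bash
python3 - <<'E'
from h import *
c=np.load('w1c.npy',allow_pickle=True).item()
print(ray(c,[[320.5,40.5],[321.5,327.5]],.01).round(4), ray(c,[[320.5,40.5],[321.5,327.5]],.01).mean(0).round(4))
B=ray(c,[[304,171],[338,171],[304,234],[338,234]],.036);print(B.round(4),B.mean(0).round(4))
plan([.4605,.1765,.12],6.15)
E
```

```text
[[0.4729 0.3018 0.01  ]
 [0.4464 0.0548 0.01  ]] [0.4597 0.1783 0.01  ]
[[0.4495 0.2068 0.036 ]
 [0.476  0.2039 0.036 ]
 [0.4433 0.1558 0.036 ]
 [0.4709 0.1528 0.036 ]] [0.4599 0.1798 0.036 ]
t 2.4 tcp [0.4589 0.1782 0.2214] open 1.002 F [ 0.   0.5 -0.6] q6 [ 0.26 -0.22  2.   -0.01  1.38  0.38]
R cols x [-0.011 -0.009 -1.   ] y [ 0.994 -0.11  -0.01 ] z [-0.11  -0.994  0.01 ]
local shift mm [101.4   2.8   0.5]
roll -0.15
```

Emit:
step_arm --pt "0.04 0.001 0 0" --pt "0.04 0.001 0 0" --pt "0.04 0.001 0 0" --pt "0.04 0 0 0" --pt "0 0 0 0"

```text
time_s: 3.02
tcp_pos: [0.4589, 0.1799, 0.0582]
ee_rot: [-0.473, -0.521, -0.474, 0.529]
ft_force: [-0.4, 0.1, 0.3]
opening: 0.997
```

```bash
python3 - <<'E'
from h import *
plan([.460,.178,.008],6.15)
E
```

```text
t 3.02 tcp [0.4589 0.1799 0.0582] open 0.997 F [-0.4  0.1  0.3] q6 [ 0.27 -0.04  2.13 -0.    1.06  0.37]
R cols x [-0.009 -0.006 -1.   ] y [ 0.995 -0.103 -0.009] z [-0.103 -0.995  0.007]
local shift mm [50.2  1.8  1.4]
roll 0.23
```

Emit:
step_arm --pt "0.025 0.001 0.001 0.2" --pt "0.018 0.001 0.001 0" --pt "0.006 0 0 0" --pt "0 0 0 0"

```text
time_s: 3.52
tcp_pos: [0.4645, 0.18, 0.0139]
ee_rot: [-0.474, -0.524, -0.472, 0.526]
ft_force: [-0.5, -1.0, -0.9]
opening: 1.003
```

```bash
python3 - <<'E'
from h import *
plan([.460,.178,.008],6.15)
p,d=ctrl.get_image('wrist');cv2.imwrite('pics/w2.png',p)
E
```

```text
t 3.52 tcp [0.4645 0.18   0.0139] open 1.003 F [-0.5 -1.  -0.9] q6 [ 0.26  0.04  2.14 -0.    0.96  0.37]
R cols x [-0.    -0.003 -1.   ] y [ 0.995 -0.104 -0.   ] z [-0.104 -0.995  0.004]
local shift mm [ 5.9 -4.2  2.4]
roll 0.17
```

View pics/w2.png

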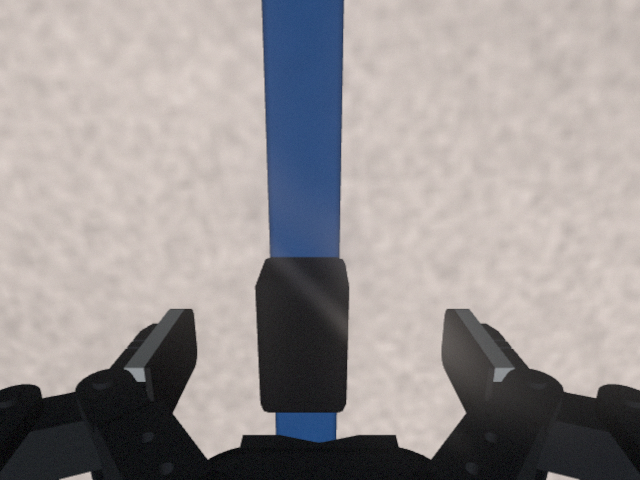

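The block spans about (257–348, 258–411), centred near x=303, so it sits a few mm left of the pad midline (x≈318). I'll shift −4 mm in tool y and lower by 5 mm.

Emit:
step_arm --pt "0.003 -0.003 0.002 0.2" --pt "0.004 -0.002 0 0" --pt "0 0 0 0"

```text
time_s: 3.95
tcp_pos: [0.4606, 0.1788, 0.0087]
ee_rot: [0.474, 0.527, 0.471, -0.526]
ft_force: [0.4, 0.7, 0.3]
opening: 1.001
```

```bash
python3 - <<'E'
from h import *
plan([.460,.178,.008],6.15)
E
```

```text
t 3.95 tcp [0.4606 0.1788 0.0087] open 1.001 F [0.4 0.7 0.3] q6 [ 0.26  0.04  2.16 -0.    0.95  0.37]
R cols x [ 0.004 -0.002 -1.   ] y [ 0.994 -0.108  0.004] z [-0.108 -0.994  0.002]
local shift mm [ 0.7 -0.5  0.9]
roll -0.04
```

Emit:
step_arm --pt "0 0 0 0" --pt "0 0 0 0" --pt "0 0 0 0" --pt "0 0 0 0" --pt "0 0 0 0" --fingers 0.15 --squeeze 50

```text
time_s: 4.58
tcp_pos: [0.4609, 0.1789, 0.0091]
ee_rot: [0.474, 0.527, 0.471, -0.526]
ft_force: [-0.1, 0.6, 1.0]
opening: 0.341
```

Emit:
step_arm --pt "0 0 0 0" --pt "0 0 0 0" --pt "0 0 0 0"

```text
time_s: 4.95
tcp_pos: [0.4609, 0.1789, 0.0091]
ee_rot: [0.474, 0.527, 0.471, -0.526]
ft_force: [-0.8, -1.0, -0.0]
opening: 0.338
```

Emit:
step_arm --pt "-0.02 0 0 0" --pt "-0.04 0 0 0" --pt "-0.04 0 0 0" --pt "-0.04 0 0 0" --pt "-0.04 0 0 0"

```text
time_s: 5.58
tcp_pos: [0.4549, 0.1778, 0.1857]
ee_rot: [-0.471, -0.522, -0.473, 0.531]
ft_force: [0.8, -0.6, -1.6]
opening: 0.338
```

```bash
python3 - <<'E'
from h import *
plan([.671,-.081,.18],8.1)
p,d=ctrl.get_image('wrist');cv2.imwrite('pics/w3.png',p)
E
```

```text
t 5.58 tcp [0.4549 0.1778 0.1857] open 0.338 F [ 0.8 -0.6 -1.6] q6 [ 0.26 -0.2   2.04 -0.    1.31  0.37]
R cols x [-0.012 -0.007 -1.   ] y [ 0.994 -0.108 -0.011] z [-0.108 -0.994  0.008]
local shift mm [  4.8 242.8 233.9]
roll 1.9
```

View pics/w3.png

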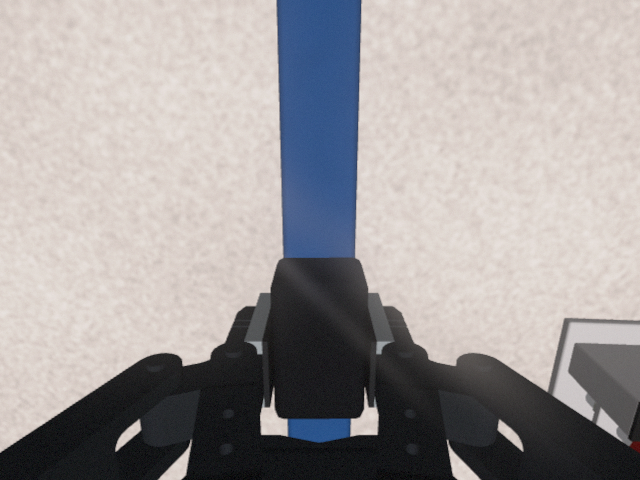

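The wrist view shows the block squarely between the pads at (272–367, 258–417), with the strip aligned along x≈320. I'll move over the rack.

Emit:
step_arm --pt "0 0.036 0.035 0" --pt "0 0.036 0.035 0.5" --pt "0 0.036 0.035 0.5" --pt "0 0.036 0.035 0.5" --pt "0 0.036 0.035 0.4"

```text
time_s: 6.25
tcp_pos: [0.619, -0.0184, 0.1909]
ee_rot: [-0.465, -0.532, -0.465, 0.534]
ft_force: [-0.2, 0.9, -1.4]
opening: 0.343
```

```bash
python3 - <<'E'
from h import *
plan([.671,-.081,.16],8.1)
E
```

```text
t 6.25 tcp [ 0.619  -0.0184  0.1909] open 0.343 F [-0.2  0.9 -1.4] q6 [-0.12  0.09  1.76 -0.    1.3   0.02]
R cols x [-0.001 -0.002 -1.   ] y [ 0.991 -0.135 -0.001] z [-0.135 -0.991  0.002]
local shift mm [31.  60.  54.9]
roll 0.33
```

Emit:
step_arm --pt "0.01 0.03 0.028 0.3" --pt "0.01 0.02 0.018 0" --pt "0.01 0.006 0.005 0" --pt "0 0 0 0"

```text
time_s: 6.75
tcp_pos: [0.6679, -0.0814, 0.1542]
ee_rot: [-0.461, -0.533, -0.464, 0.537]
ft_force: [-0.3, -0.7, -1.8]
opening: 0.342
```

```bash
python3 - <<'E'
from h import *
plan([.671,-.081,.16],8.1)
for n in['top','scene']:
    p,d=ctrl.get_image(n);cv2.imwrite(f'pics/{n}1.png',p);np.save(f'{n}1.npy',d)
    c=ctrl.camera_params(n);u,v=proj(c,[.67,-.08,.1]);u,v=int(u),int(v)
    x=p[v-70:v+70,u-90:u+90];cv2.imwrite(f'pics/{n}1c.png',cv2.resize(x,None,fx=4,fy=4,interpolation=cv2.INTER_CUBIC));print(u-90,v-70)
E
```

```text
t 6.75 tcp [ 0.6679 -0.0814  0.1542] open 0.342 F [-0.3 -0.7 -1.8] q6 [-0.2   0.23  1.66 -0.    1.26 -0.05]
R cols x [-0.008 -0.    -1.   ] y [ 0.989 -0.145 -0.008] z [-0.145 -0.989  0.001]
local shift mm [-5.9  2.9 -0.8]
roll -0.24
252 108
161 168
```

View pics/top1c.png

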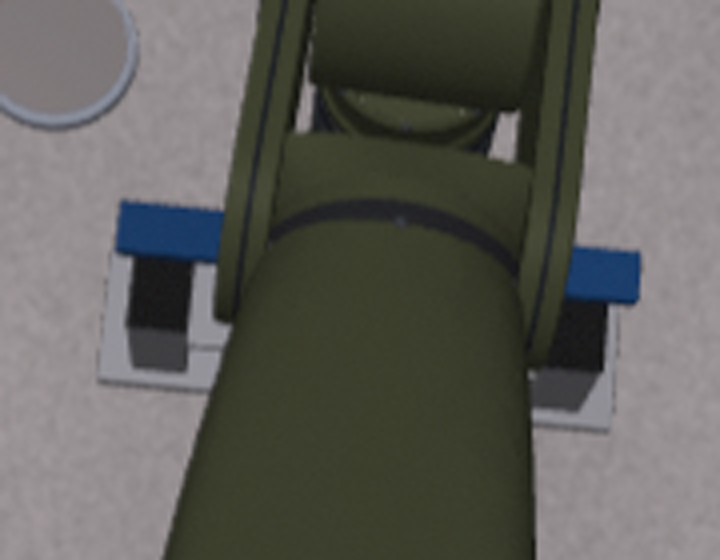

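View pics/scene1c.png

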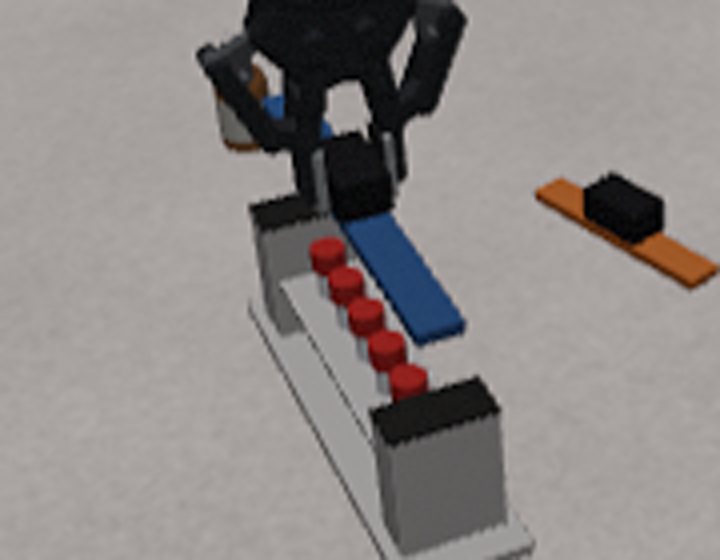

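```bash
python3 - <<'E'
from h import *
c=ctrl.camera_params('top');print('cam',-c['view'][:3,:3].T@c['view'][:3,3])
E=ray(c,[[281.9,164.75],[411.75,176.75]],.1551);print(E.round(4),E.mean(0).round(4),np.linalg.norm(E[0]-E[1]),np.degrees(np.arctan2(*(E[0]-E[1])[:2])))
c2=ctrl.camera_params('scene')
p=cv2.imread('pics/top0.png');x=p[155:215,270:415];cv2.imwrite('pics/top0c.png',cv2.resize(x,None,fx=5.5,fy=5.5,interpolation=cv2.INTER_CUBIC))
p=cv2.imread('pics/scene0.png');x=p[205:310,210:300];cv2.imwrite('pics/scene0c.png',cv2.resize(x,None,fx=5.5,fy=5.5,interpolation=cv2.INTER_CUBIC))
E
```

```text
cam [0.30268205 0.01187627 1.21548644]
[[ 0.6849  0.0386  0.1551]
 [ 0.6509 -0.2065  0.1551]] [ 0.6679 -0.084   0.1551] 0.2474708249922033 7.897278330061181
```

View pics/top0c.png

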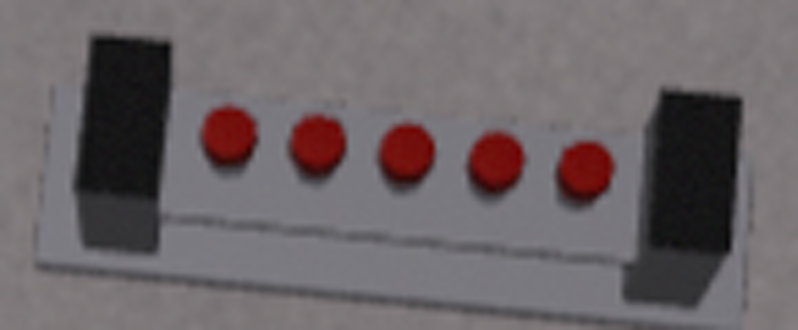

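View pics/scene0c.png

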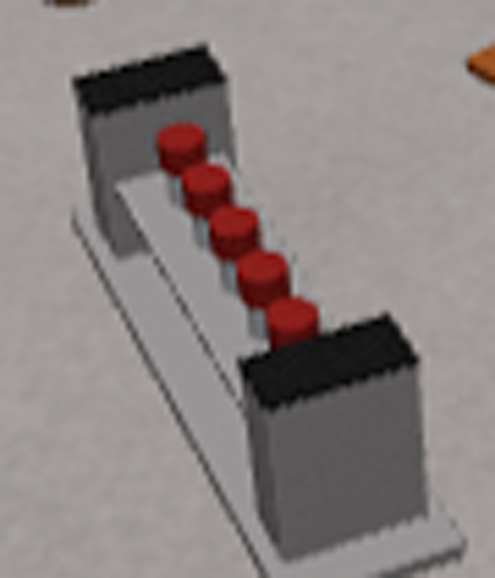

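The enlarged initial views show both black block tops clearly, which gives corners for the supports. The current top view shows the bar ends at about (282,165) and (412,177).

```bash
python3 - <<'E'
from h import *
def f(c,px,o,s):
    px=np.array(px,float)/s+np.array(o)
    P=ray(c,px,.09);print((P[:,:2]*1000).round(1).tolist());return P.mean(0)
for n,a,b,o in[('top',[(91,36),(172,40),(158,194),(78,190)],[(660,90),(742,96),(730,252),(648,245)],(270-.4,155-.4)),
 ('scene',[(240,362),(388,317),(418,357),(265,407)],[(74,80),(207,45),(226,78),(92,113)],(210-.4,205-.4))]:
    c=ctrl.camera_params(n);A=f(c,a,o,5.5);B=f(c,b,o,5.5);print(n,A.round(4),B.round(4),'mid',((A+B)/2).round(4),np.linalg.norm(A-B),np.degrees(np.arctan2(*(A-B)[:2])))
c=ctrl.camera_params('scene')
# scene bar near end: top-face corners
E=ray(c,np.array([[464,323],[416,334]])/4+[160.6,167.6],.1551);print('scene bar near end',E.round(4),E.mean(0).round(4))
E
```

```text
[[715.6, 31.4], [712.9, 1.7], [654.1, 9.2], [656.8, 38.2]]
[[686.3, -176.3], [682.7, -206.1], [623.7, -197.3], [627.5, -167.7]]
top [0.6848 0.0201 0.09  ] [ 0.655  -0.1868  0.09  ] mid [ 0.6699 -0.0834  0.09  ] 0.209093605245248 8.195726992666968
[[712.2, 6.2], [654.6, 14.9], [657.5, 41.1], [716.5, 33.5]]
[[682.8, -201.1], [623.3, -193.0], [628.7, -164.8], [687.2, -173.5]]
scene [0.6852 0.0239 0.09  ] [ 0.6555 -0.1831  0.09  ] mid [ 0.6704 -0.0796  0.09  ] 0.20915184442427112 8.157620595957848
scene bar near end [[0.6767 0.0463 0.1551]
 [0.6994 0.0407 0.1551]] [0.688  0.0435 0.1551]
```

Emit:
step_arm --pt "0.015 0.001 0 0" --pt "0.015 0 0 0" --pt "0.012 0 0 0" --pt "0 0 0 0"

```text
time_s: 7.35
tcp_pos: [0.6683, -0.0785, 0.1116]
ee_rot: [-0.462, -0.533, -0.464, 0.536]
ft_force: [0.4, -0.5, -1.4]
opening: 0.343
```

```bash
python3 - <<'E'
from h import *
plan([.669,-.081,.1005],8.3)
E
```

```text
t 7.35 tcp [ 0.6683 -0.0785  0.1116] open 0.343 F [ 0.4 -0.5 -1.4] q6 [-0.2   0.27  1.69 -0.    1.19 -0.05]
R cols x [-0.005 -0.001 -1.   ] y [ 0.99  -0.141 -0.005] z [-0.141 -0.99   0.001]
local shift mm [11.1  1.1  2.4]
roll 0.19
```

Emit:
step_arm --pt "0.003 0.001 0.002 0.2" --pt "0.002 0 0 0" --pt "0 0 0 0"

```text
time_s: 7.72
tcp_pos: [0.6697, -0.081, 0.1072]
ee_rot: [-0.462, -0.534, -0.463, 0.536]
ft_force: [0.1, 0.3, -1.4]
opening: 0.337
```

```bash
python3 - <<'E'
from h import *
plan([.669,-.081,.1005],8.3)
for n in['top','scene']:
    p,d=ctrl.get_image(n);cv2.imwrite(f'pics/{n}2.png',p)
    u,v={'top':(342,178),'scene':(251,238)}[n]
    x=p[v-60:v+80,u-90:u+90];cv2.imwrite(f'pics/{n}2c.png',cv2.resize(x,None,fx=4,fy=4,interpolation=cv2.INTER_CUBIC))
E
```

```text
t 7.72 tcp [ 0.6697 -0.081   0.1072] open 0.337 F [ 0.1  0.3 -1.4] q6 [-0.2   0.28  1.69 -0.    1.18 -0.05]
R cols x [-0.003 -0.001 -1.   ] y [ 0.989 -0.145 -0.003] z [-0.145 -0.989  0.001]
local shift mm [ 6.7 -0.6  0.1]
roll -0.04
```

View pics/top2c.png

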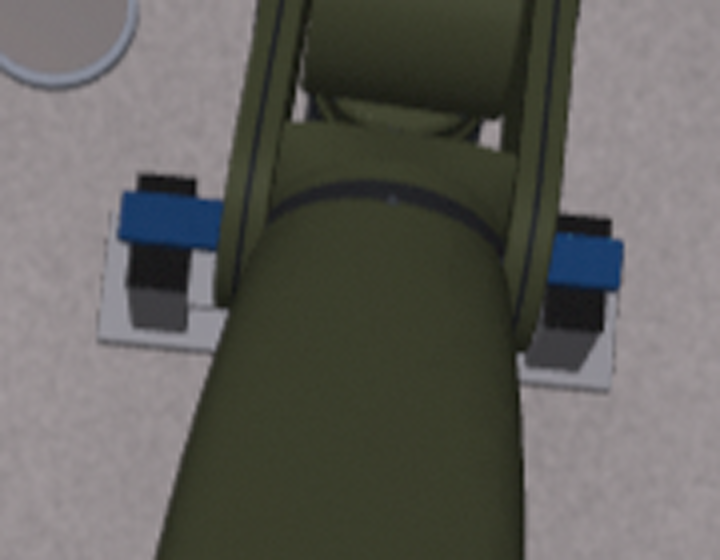

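View pics/scene2c.png

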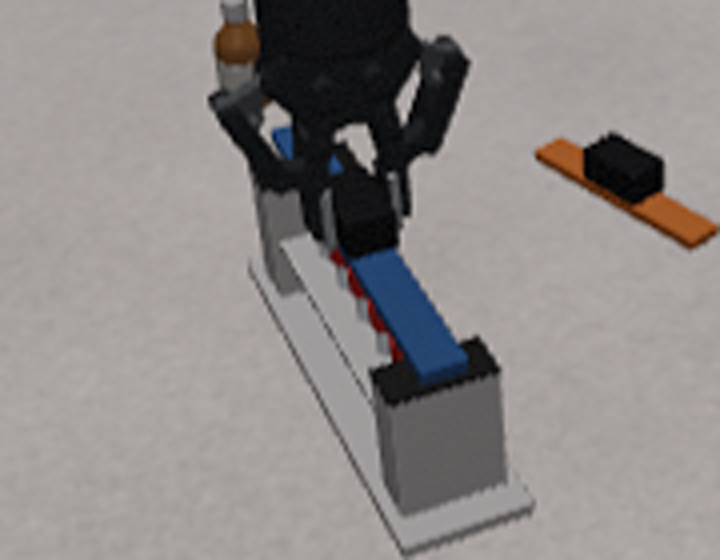

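The top view shows the bar crossing both blocks, ends at crop (121,217) and (622,264). The scene view shows it just above the near block. Next I'll measure the remaining offset.

```bash
python3 - <<'E'
from h import *
c=ctrl.camera_params('top');o=np.array([251.6,117.6])
z=.1072+.0009
L=ray(c,np.array([(125,192),(120,238)])/4+o,z);R=ray(c,np.array([(623,239),(621,288)])/4+o,z)
E=np.array([L.mean(0),R.mean(0)]);print(L.round(4),R.round(4),E.mean(0).round(4),np.linalg.norm(E[0]-E[1]),np.degrees(np.arctan2(*(E[0]-E[1])[:2])))
p=cv2.imread('pics/top2.png');m=masks(p)['blue']
for px,ce,a in blobs(m,40):
    P=ray(c,px,z);print(a,ce.round(1),P.mean(0).round(4),np.round(rect(P),1) if 0 else rect(P), 'y range',P[:,1].min().round(4),P[:,1].max().round(4))
c=ctrl.camera_params('scene');o=np.array([160.6,177.6])
N=ray(c,np.array([(467,356),(418,371)])/4+o,z);a=np.radians(8.2);print('scene near end',N.round(4),'mid',N.mean(0)-.125*np.array([np.sin(a),np.cos(a),0]))
E
```

```text
[[0.6999 0.038  0.1081]
 [0.6761 0.0412 0.1081]] [[ 0.6654 -0.2074  0.1081]
 [ 0.6402 -0.2045  0.1081]] [ 0.6704 -0.0832  0.1081] 0.2480487778123537 8.16235549427775
320 [294.2 172.6] [0.6843 0.016  0.1081] ((684.4321899414062, 15.79940414428711), (49.21638107299805, 28.19225311279297), 79.1523208618164) y range -0.0097 0.0404
234 [397.8 183. ] [ 0.6546 -0.1877  0.1081] ((654.7455444335938, -188.01654052734375), (34.92512512207031, 28.021190643310547), 81.67853546142578) y range -0.2064 -0.1696
scene near end [[0.6766 0.0432 0.1081]
 [0.7018 0.0394 0.1081]] mid [ 0.67137094 -0.08243484  0.1081    ]
```

Emit:
step_arm --pt "0.003 -0.0005 0 0" --pt "0.002 0 0 0" --pt "0 0 0 0"

```text
time_s: 8.2
tcp_pos: [0.6694, -0.0809, 0.1025]
ee_rot: [-0.462, -0.534, -0.463, 0.536]
ft_force: [0.4, -0.5, -2.3]
opening: 0.342
```

Emit:
step_arm --pt "0.002 0 0 0" --pt "0 0 0 0"

```text
time_s: 8.45
tcp_pos: [0.6694, -0.0809, 0.1003]
ee_rot: [-0.462, -0.534, -0.463, 0.536]
ft_force: [0.2, 0.7, -2.3]
opening: 0.341
```

Emit:
step_arm --pt "0.001 0 0 0" --pt "0 0 0 0"

```text
time_s: 8.7
tcp_pos: [0.6694, -0.0809, 0.0993]
ee_rot: [-0.462, -0.534, -0.463, 0.536]
ft_force: [-0.0, 0.3, -1.9]
opening: 0.343
```

Emit:
step_arm --pt "0.001 0 0 0" --pt "0 0 0 0"

```text
time_s: 8.95
tcp_pos: [0.6698, -0.081, 0.0993]
ee_rot: [-0.462, -0.534, -0.462, 0.536]
ft_force: [0.2, 0.2, -1.1]
opening: 0.344
```

Emit:
step_arm --pt "0.001 0 0 0" --pt "0 0 0 0"

```text
time_s: 9.2
tcp_pos: [0.67, -0.081, 0.0991]
ee_rot: [-0.462, -0.534, -0.462, 0.536]
ft_force: [-0.1, 0.3, -1.1]
opening: 0.34
```

Emit:
step_arm --pt "0.001 0 0 0" --pt "0 0 0 0"

```text
time_s: 9.45
tcp_pos: [0.6701, -0.081, 0.0991]
ee_rot: [-0.463, -0.534, -0.462, 0.536]
ft_force: [-0.8, -0.1, -1.9]
opening: 0.34
```

Emit:
step_arm --pt "0.002 0 0 0" --pt "0 0 0 0"

```text
time_s: 9.7
tcp_pos: [0.6703, -0.0811, 0.0992]
ee_rot: [-0.463, -0.534, -0.462, 0.536]
ft_force: [0.4, 0.4, -1.3]
opening: 0.342
```

```bash
python3 - <<'E'
from h import *
plan([.6695,-.081,.0985],8.3)
p,d=ctrl.get_image('scene');cv2.imwrite('pics/scene3.png',p)
x=p[178:318,161:341];cv2.imwrite('pics/scene3c.png',cv2.resize(x,None,fx=4,fy=4,interpolation=cv2.INTER_CUBIC))
E
```

```text
t 9.7 tcp [ 0.6703 -0.0811  0.0992] open 0.342 F [ 0.4  0.4 -1.3] q6 [-0.2   0.29  1.69 -0.    1.16 -0.05]
R cols x [-0.001 -0.002 -1.   ] y [ 0.989 -0.145 -0.   ] z [-0.145 -0.989  0.002]
local shift mm [ 0.7 -0.8  0. ]
roll -0.02
```

View pics/scene3c.png

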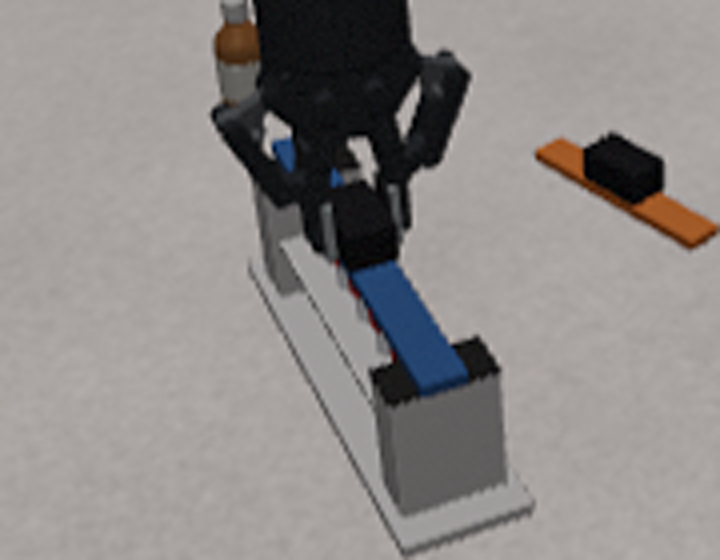

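The scene view shows the bar flat on the near block. Downward motion stopped at TCP z=0.099, the height expected for contact, so I'm releasing.

Emit:
step_arm --pt "0 0 0 0" --pt "0 0 0 0" --pt "0 0 0 0" --fingers 0.5

```text
time_s: 10.12
tcp_pos: [0.6705, -0.0811, 0.0982]
ee_rot: [-0.463, -0.534, -0.462, 0.535]
ft_force: [-0.3, 0.1, -0.2]
opening: 0.5
```

Emit:
step_arm --pt "0 0 0 0" --pt "0 0 0 0" --fingers 0.8

```text
time_s: 10.38
tcp_pos: [0.6705, -0.0812, 0.098]
ee_rot: [-0.463, -0.534, -0.462, 0.536]
ft_force: [-0.2, 0.7, -0.3]
opening: 0.801
```

Emit:
step_arm --pt "-0.01 0 0 0" --pt "-0.02 0 0 0" --pt "-0.03 0 0 0" --pt "-0.04 0 0 0" --pt "-0.04 0 0 0"

```text
time_s: 11.0
tcp_pos: [0.6693, -0.0807, 0.2432]
ee_rot: [-0.462, -0.534, -0.463, 0.536]
ft_force: [-0.1, -0.3, -0.1]
opening: 0.801
```

```bash
python3 - <<'E'
from h import *
plan([.55,.15,.3],8.3)
p,d=ctrl.get_image('wrist');cv2.imwrite('pics/w4.png',p)
E
```

```text
t 11.0 tcp [ 0.6693 -0.0807  0.2432] open 0.801 F [-0.1 -0.3 -0.1] q6 [-0.2   0.17  1.58 -0.    1.4  -0.05]
R cols x [-0.004 -0.001 -1.   ] y [ 0.989 -0.145 -0.004] z [-0.145 -0.989  0.001]
local shift mm [ -56.5 -151.7 -210.9]
roll -0.03
```

View pics/w4.png

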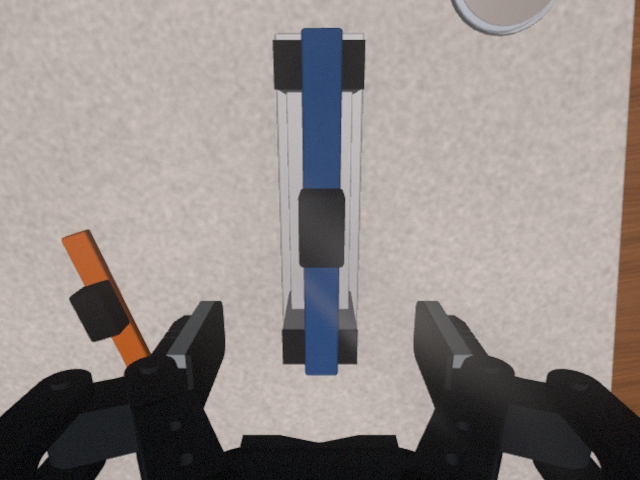

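The wrist view shows the bar lying centred across both blocks: bar x≈322 against block midlines of 319–320. It overhangs by about 12 px at each end, (322,28) and (322,375). I'll back away and check from the top.

Emit:
step_arm --pt "-0.02 -0.03 -0.045 0" --pt "-0.02 -0.03 -0.045 0" --pt "0 -0.03 -0.045 0" --pt "0 -0.03 -0.045 0" --pt "0 -0.03 -0.045 0"

```text
time_s: 11.68
tcp_pos: [0.5568, 0.1669, 0.3025]
ee_rot: [0.467, 0.543, 0.454, -0.53]
ft_force: [1.0, -0.0, 0.2]
opening: 0.802
```

Emit:
step_arm --pt "0 -0.03 -0.03 0" --pt "0 0 0 0"

```text
time_s: 11.92
tcp_pos: [0.5296, 0.2051, 0.3054]
ee_rot: [0.469, 0.544, 0.455, -0.527]
ft_force: [0.7, -0.5, 0.6]
opening: 0.799
```

```bash
python3 - <<'E'
from h import *
c=ctrl.camera_params('top');p,d=ctrl.get_image('top');cv2.imwrite('pics/top4.png',p)
x=p[140:230,250:430];cv2.imwrite('pics/top4c.png',cv2.resize(x,None,fx=4.4,fy=4.4,interpolation=cv2.INTER_CUBIC))
m=masks(p)['blue'];E=[]
for px,ce,a in blobs(m,100):
    P=ray(c,px,.1);r=rect(P);print(a,ce.round(1),P.mean(0).round(4),np.round(r[0],1),np.round(r[1],1),r[2]);E.append(P)
E=np.vstack(E);print('all',rect(E))
dz=d[170:190,285:405];V=c['view']
for y,x in[(m.nonzero())]:
    dd=d[y,x];Q=(np.c_[(x-c['cx'])/c['fx']*dd,(y-c['cy'])/c['fy']*dd,dd]-V[:3,3])@V[:3,:3]
    for lo,hi in[(-.25,-.11),(-.05,.1)]:
        s=(Q[:,1]>lo)&(Q[:,1]<hi)&(Q[:,0]>.6);print('z',np.median(Q[s,2]).round(4),s.sum())
for k in['orange']:
    for px,ce,a in blobs(masks(p)[k],100): print(k,ce.round(1))
print(ctrl.read_state()['tcp_pos'])
E
```

```text
620 [306.6 175. ] [ 0.6813 -0.0085  0.1   ] [681.9  -9.4] [99.7 27.7] 82.0509033203125
624 [381.9 182.4] [ 0.6595 -0.1575  0.1   ] [ 659.8 -156.2] [99.2 28.3] 82.22174072265625
all ((670.6839599609375, -82.67384338378906), (247.87451171875, 28.405820846557617), 81.71145629882812)
z 0.0999 608
z 0.0998 567
orange [407.6 289.1]
orange [359.8 299.2]
[0.53045363 0.20411062 0.30553097]
```

View pics/top4c.png

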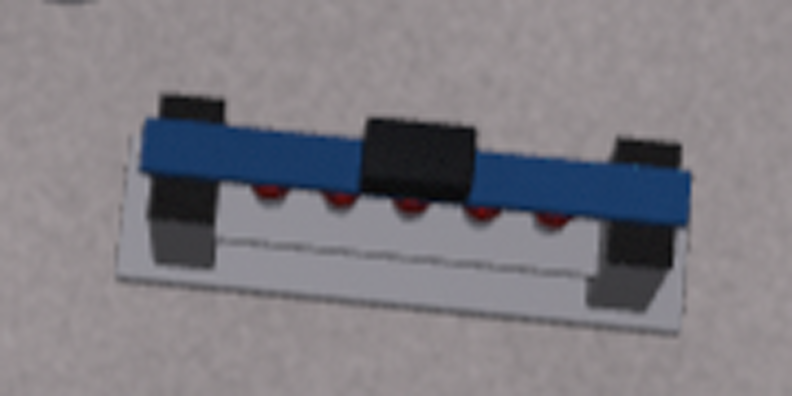

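The top view shows the bar over the caps and across both blocks, with its grip block on top. Its centre is about 1 mm from the rack centre, the angles agree, and both ends read z = 0.100, so it lies flat. The orange bar has not moved. I'm handing the job in.

```bash
python3 -c "
from cell import ctrl
print(ctrl.job_done(), ctrl.read_state()['time_s'])"
```

```text
the job is handed in; nothing more can be done
the job is handed in; nothing more can be done
```

The long blue bar is lying flat across both end blocks of the rack, over the red caps with its grip block on top. The gripper has let go and backed away, and I handed the job in at about 12 s.

I gripped the bar by its block and lowered it in 1–2 mm steps until it stopped at the expected contact height, then released it and lifted clear.

**Last checks (top camera):**
- **Position:** the bar's centre is at (0.6707, −0.0827) and the rack's at (0.6699, −0.0834), about 1 mm apart.
- **Alignment:** the bar is at about 8.0–8.3° and the row at about 8.2°.
- **Flatness:** the strip's top reads 0.100 m at both ends, as it should for a 10 mm strip on 90 mm blocks.
- **Orange bar and bottle:** the orange bar's pixels are unchanged. I did not measure the bottle again; the arm never went near it.

**Disagreements:**
- **Cameras:** the scene camera put things up to about 4 mm off the top camera along y. Just before set-down it showed the bar about 3 mm off the rack centre along the row, where the top camera showed under 1 mm. I went with the top camera, and the wrist view after release agreed, with equal overhang at both ends.
- **Contact force:** the wrist force showed no clear rise at contact. I judged touchdown from the height and from the arm stopping, and the tool sank only about 1 mm as the fingers opened.

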